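Refit the sprung brake roller at the film chute's mouth

ROBOT

A 7-joint arm with a two-finger parallel gripper is mounted at the origin on the work surface. World frame = base frame: x ahead of the robot, y to its left, z up, the work surface at z = 0. Lengths are in m, angles in rad, forces in N, time in s.
With the tool pointing down it reaches from about 0.4 to 0.85 m from the base axis. Payload 10.4 kg.
Tool frame: the origin (TCP) lies midway between the tips of the shut fingers; the grasp point (between the pads) lies 19 mm behind it; z points along the fingers, y is the line along which they close (so a half turn about z gives the same grasp; the last joint's range is limited). The gripper opens to 87 mm and grips with 3 to 60 N. Pads are 19 mm wide; open, the fingers measure 117 mm over their backs; the gripper's body (75 mm by 190 mm) begins 51 mm behind the grasp point.
Start: joints at [1.238, 0.332, -0.065, 1.46, 0.022, 1.35, -0.088], TCP at [0.191, -0.595, 0.223] pointing down, gripper open.
Joint ranges: [-2.6, 2.6], [-0.5, 2.12], [-1.47, 1.34], [0.16, 2.42], [-1.27, 4.41], [0.06, 2.06], [-2.6, 2.6]. Speed limits (rad/s): [2.22, 2.22, 2.79, 2.79, 3.14, 3.14, 3.14].

INTERFACE

Orientations are given as a unit quaternion [x, y, z, w].
In Python, from bench import r gives the robot as it stands.
- The arm moves only by the tool carry_out, never from a script. Its argument "steps" is a list that holds one entry, the list of rows, each a list of 6 numbers: the shift along the tool's x, y, z in cm, then the turn, a rotation vector about the tool's x, y, z in rad. In form: [[[dx, dy, dz, wx, wy, wz], ...]]. A call has 1 to 20 rows; each row is the pose to reach, as a shift and turn from the pose commanded when the call began, along the tool's axes at that moment; what a row does not reach only later rows make up. A row lasts 1/12 s, in which the tool goes at most 41.7 mm and 7.16 degrees, less where a joint would pass 70% of its speed; a pose out of reach is approached as far as the arm can. A call with a gripper value outside its range is refused whole. "hand" is the closure, from -1 (fully open) to 1 (shut), set as the call begins (left out, the last holds). The fingers move at their own pace and stop on an object; "squeeze" is the grip in N (left out, the last holds). Time passes only in rows, so rows that repeat a pose let the fingers close. It gives the time, the measured TCP pose, the force, the opening and the grip force at its end, in the units of the state.
- r.read_state(): the state, without advancing time (a new reading comes with each control period).
- r.camera(name): name is "scene" or "top"; returns the picture (480x640x3 uint8, red, green, blue); there is no depth.
- r.camera_params(name): a dict with "fx", "fy", "cx", "cy" (pixels), "view" (4x4, takes a point from world to camera coordinates). Camera axes: x right, y up, looking along -z (the intrinsics and any distortion apply to the point x, -y, -z); pixel columns grow to the right and rows downward; lengths in m; the calibration is good to about 2 mm. A picture is of the moment at which its call begins. camera_params takes no time and is no camera call.
- r.close_job(): hands the job in; it is judged then, once.
The state is a dict: "time": time; "joint_positions": joint angles; "joint_vel": joint speeds; "joint_torque": joint torques, N m; "ee_pos": TCP position; "eef_rot": TCP orientation; "ft_force": force on the tool from outside, world axes, zero at the start; "torque": the same for the moment, N m; "width": finger opening in m; "grip_force": force on a finger pad.
Only numpy, scipy, OpenCV 4.12 (cv2) and the standard library are available. Lean on these libraries where they do the work, as an engineer would, in place of code of your own. Each camera call takes 0.05 s, during which the arm holds its last target. There are 200 camera calls.

TASK

Take the sprung black roller off its wooden stand and fit it back into the blue yoke at the mouth of the grey film chute: press its brass plunger in against the yoke's tall cheek so that the roller goes down between the two cheeks, then ease it back so that it springs out and both end tips sit in the cheeks' recesses, and only then let go. Work slowly and gently - never force the roller hard against the yoke - and leave the light meter, lens hoods and loupe where they are.

Things in the scene. Friction and masses are not known exactly. Their poses are not given: they have to be found in the camera images.
- roller: Sprung roller on the stand, about 160 g: black rubber barrel, diameter 24, length 96. Origin: mid-barrel on the axis; x axis runs along the barrel to the brass plunger end. Overall 136 long free, 121 with the plunger fully in. It may be rolled about its own x axis. On the stand its axis is 45 above the counter.
- plunger_tip (a point): Outermost point of the sprung brass plunger (diameter 9, rounded, polished) at the barrel's +x end, 68 from the roller's origin when free. It goes in by 15 to its stop: about 1.5 N when out, rising evenly to 9 N, then steeply; it is damped (0.8 N more at 20 mm/s). The roller passes level between the cheeks only with it in by 12 or more; seated in both recesses it is in by about 2.
- pin_tip (a point): Outermost point of the fixed steel pin (diameter 9, flat-ended) at the barrel's -x end, 68 from the roller's origin.
- chute: Fixed grey plastic film chute with a wooden bin (190 x 140, 55 high) under its mouth and a blue steel yoke of two upright cheeks over the bin, inner faces 124 apart. Origin on the counter (z = 0) below the middle of the roller's nominal place; x axis along the roller's place towards the tall cheek, y axis up the chute, which slopes 20 deg.
- tall_cheek (a point): NOMINAL middle of the tall cheek's recess mouth, 125 above the counter, 62 along chute +x. Recess: blind, 16 wide (y), 14 high, 5 deep. Above it the cheek is a plain smooth face, 40 wide, up to 170 above the counter. The whole yoke (both cheeks) is clamped up to 14 off nominal either way along x; this reading does not show it: find it by touch or sight. Never load the yoke over 18 N.
- low_cheek (a point): NOMINAL middle of the low cheek's recess mouth, 125 above the counter, 62 along chute -x; same recess as the tall cheek, the cheek 40 wide, its top edge only 140 above the counter. It stands off nominal along x by the same amount as the tall cheek (always 124 apart). Let go before the pin is in this recess and the roller drops.
- lip (a point): Middle of the chute's lower edge, 45 up the chute from the roller's place, 84 above the counter. The chute is 84 wide; its walls are under 125 high here and rise to about 200 at the upper end, 245 farther up. On the other side of the roller's place there is nothing above the bin.
- stand: Fixed wooden stand: base 110 by 50 by 8 with two V rests at x = +40 and -40 (each 8 thick), top of the V 42 above the counter. Origin under the base's centre on the counter, x axis along the roller lying on it. Between the rests the barrel is free to grasp from above.
- light_meter: Silver light meter lying flat, 62 by 110 by 37 high. Origin under its centre. Leave alone.
- hood0: Black lens hood, ring 60 diameter, 36 high. Origin under its centre. Leave alone.
- hood1: Black lens hood, ring 68 diameter, 36 high. Origin under its centre. Leave alone.
- loupe: Red loupe, 42 diameter, 42 high. Origin under its centre. Leave alone.
Things that resemble listed ones, but are neither listed nor needed, are in the scene too. Of the things that look like the roller, the largest one is meant.

How it is judged:
By the outcome, as a careful person would: the job done as asked, in the order asked, and still so for the second after the job is handed in, with the robot touching nothing.
It also fails if it takes over 72 s, if anything falls off the work surface, if the arm or the gripper's body presses on something with over 40 N, if the wrist force passes 120 N, or if a joint passes its speed limit or range.

## Working session

There is one attempt and no reset: what is moved stays moved. The work goes in short steps, Python scripts to look and compute and a tool call to move; the robot and the scene stay as the last step left them, time stands still between calls to the robot, and variables do not carry over. Pictures are saved under pics/ and viewed, at most 10 in all, crops included, and the job is handed in when it is done.

Besides the shell and the picture viewer there is one more tool, called after ">>>" as name(argument=value, ...) on one line, values as JSON. carry_out: Moves the arm, as the interface text tells. Its arguments: {"type":"object","properties":{"steps":{"type":"array","items":{"type":"array","items":{"type":"array","items":{"type":"number"}}}},"hand":{"type":"number"},"squeeze":{"type":"number"}},"required":["steps"]}

```bash
mkdir -p pics; ls
python3 - <<'E'
from bench import r
import cv2
for n in("scene","top"):
    cv2.imwrite(f"pics/{n}0.png",r.camera(n)[:,:,::-1]); p=r.camera_params(n); print({k:(v if k!='view' else v) for k,v in p.items()})
print(r.read_state())
E
```

```text
pics
{'fx': 506.7613678172229, 'fy': 506.7613678172229, 'cx': 319.1272656082603, 'cy': 237.8947437187515, 'view': array([[ 0.46091253,  0.88743875, -0.00347973, -0.11055012],
       [-0.5808938 ,  0.30466078,  0.75481401,  0.30412411],
       [ 0.67091134, -0.34588189,  0.65592964, -1.4558202 ],
       [ 0.        ,  0.        ,  0.        ,  1.        ]])}
{'fx': 529.7492188648104, 'fy': 529.7492188648104, 'cx': 326.7227178442179, 'cy': 236.80236316547146, 'view': array([[ 0.07204177, -0.9973986 ,  0.00245229, -0.18818651],
       [ 0.97337561,  0.07084258,  0.2179937 , -0.53362818],
       [-0.21760033, -0.01331765,  0.9759471 , -0.91827744],
       [ 0.        ,  0.        ,  0.        ,  1.        ]])}
{'time': 0.1, 'joint_positions': array([ 1.23839474,  0.3327893 , -0.06468877,  1.46084803,  0.02158761,
        1.34988221, -0.08847751]), 'joint_vel': array([ 7.07224107e-04,  5.32380614e-04,  3.35943317e-04, -1.37351798e-03,
       -1.97982728e-05, -1.29021223e-03,  5.71148308e-04]), 'joint_torque': array([ 2.28912875e-03, -6.24548364e+01,  2.50664656e-02, -3.90716922e+01,
       -6.14277343e-02,  3.66344629e-02,  2.98338693e-05]), 'ee_pos': array([ 0.19043587, -0.5949274 ,  0.22185   ]), 'eef_rot': array([ 9.88024481e-01,  1.54295966e-01, -1.18031113e-04, -6.04666277e-04]), 'ft_force': array([ 0.55575955,  1.0454931 , -0.51996002]), 'torque': array([-0.01895082, -0.02838083,  0.02459463]), 'grip_force': 0.0, 'width': 0.08703926559817549}
```

View pics/scene0.png

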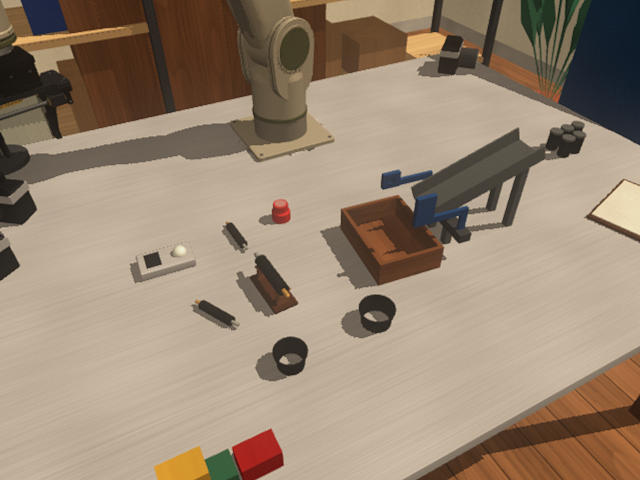

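View pics/top0.png

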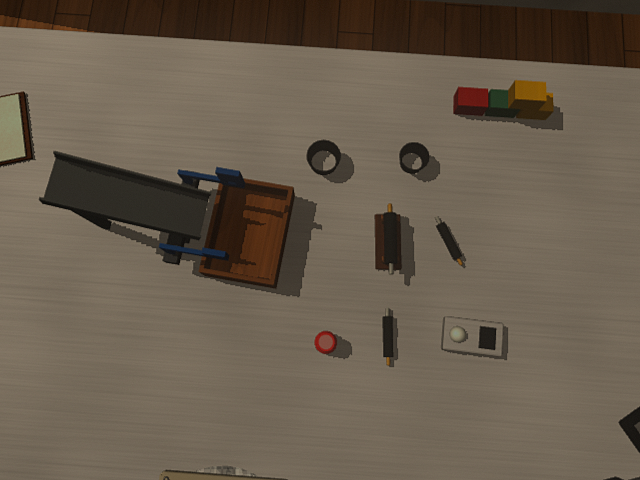

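Run:
```python
import cv2,numpy as np
t=cv2.imread('pics/top0.png');s=cv2.imread('pics/scene0.png')
f=lambda im,x,y,w,h,k:cv2.resize(im[y:y+h,x:x+w],None,fx=k,fy=k,interpolation=cv2.INTER_CUBIC)
a=np.hstack([f(t,170,160,130,100,3),f(t,360,195,130,100,3)])
b=np.hstack([f(s,370,150,130,100,3),f(s,220,230,130,100,3)])
cv2.imwrite('pics/crop1.png',np.vstack([a,b]))
```

```text
(no output)
```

View pics/crop1.png

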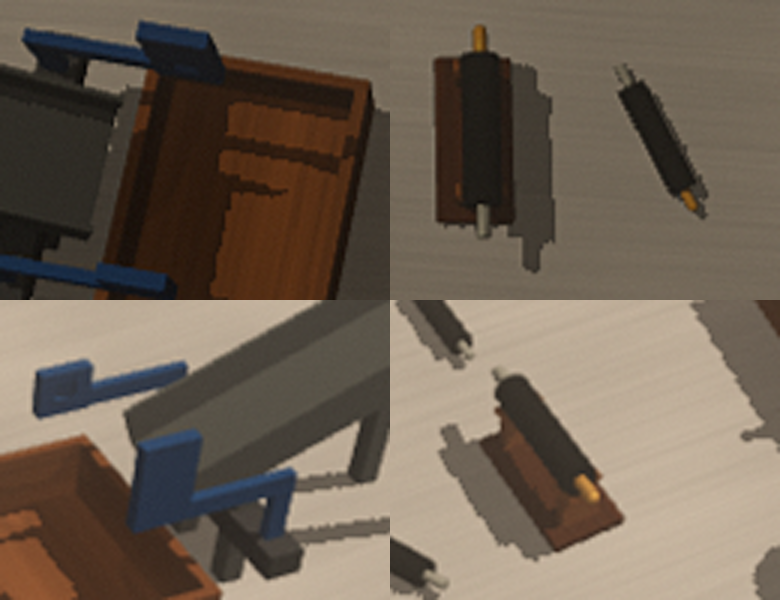

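```bash
cat > h.py <<'E'
from bench import r
import numpy as np
P={n:r.camera_params(n) for n in("scene","top")}
def ray(n,u,v):
    p=P[n];V=np.array(p['view']);R=V[:3,:3];c=-R.T@V[:3,3]
    d=R.T@np.array([(u-p['cx'])/p['fx'],-(v-p['cy'])/p['fy'],-1.]);return c,d/np.linalg.norm(d)
def onz(n,u,v,z):
    c,d=ray(n,u,v);return c+d*(z-c[2])/d[2]
def tri(a,b):
    A=np.zeros((3,3));q=np.zeros(3)
    for n,uv in(("top",a),("scene",b)):
        c,d=ray(n,*uv);M=np.eye(3)-np.outer(d,d);A+=M;q+=M@c
    return np.linalg.solve(A,q)
def proj(n,X):
    p=P[n];x=np.array(p['view'])@np.r_[X,1.];return np.array([p['cx']+p['fx']*x[0]/-x[2],p['cy']-p['fy']*x[1]/-x[2]])
E
python3 - <<'E'
import cv2,numpy as np
from h import *
np.set_printoptions(precision=4,suppress=True)
t=cv2.imread('pics/top0.png');s=cv2.imread('pics/scene0.png')
def f(im,x,y,w=50,h=37):
    o=cv2.resize(im[y:y+h,x:x+w],(400,296),interpolation=cv2.INTER_CUBIC); o=cv2.convertScaleAbs(o,alpha=1.6)
    for i in range(0,w,5): cv2.putText(o,str(x+i) if i%10==0 else '|',(i*8,8),0,.3,(255,255,255))
    for i in range(5,h,5): cv2.putText(o,str(y+i)+'-',(0,i*8+3),0,.3,(255,255,255))
    return o
cv2.imwrite('pics/crop2.png',np.vstack([np.hstack([f(t,205,162),f(t,190,236)]),np.hstack([f(s,405,188),f(s,375,160)])]))
print('cams',ray('top',0,0)[0],ray('scene',0,0)[0])
print('plunger',onz('top',390,204,.045),tri((390,204),(220+(597-390)/3,230+(492-300)/3)))
print('pin',onz('top',391,273.7,.045),tri((391,273.7),(220+(498-390)/3,230+(372-300)/3)))
hsv=cv2.cvtColor(t,cv2.COLOR_BGR2HSV);m=cv2.inRange(hsv,(100,90,30),(125,255,255))
for c in cv2.findContours(m,0,2)[0]:
    if cv2.contourArea(c)>60: print('blue',cv2.approxPolyDP(c,1.5,True)[:,0].tolist())
# dark barrel
g=t.max(2);m=((g<48)).astype(np.uint8)[205:275,375:406]
n,l,st,ce=cv2.connectedComponentsWithStats(m)
i=1+st[1:,4].argmax();pts=np.argwhere(l==i)[:,::-1].astype(np.float32)+[375,205];print(cv2.minAreaRect(pts.astype(np.float32)),st[i])
for u,v in((269,0),):pass
print('bin rim',[onz('top',u,v,.055) for u,v in((294,187),(278,286),(200,274),(221,180))])
print('lip',tri((210.7,190.7),(370+125/3,150+112/3)))
E
```

```text
cams [ 0.3332 -0.1621  1.013 ] [ 1.2043 -0.4981  0.725 ]
plunger [ 0.6214 -0.2642  0.045 ] [ 0.6217 -0.262   0.0465]
pin [ 0.488  -0.2722  0.045 ] [ 0.4891 -0.2717  0.0407]
blue [[159, 244], [161, 248], [200, 255], [204, 253], [222, 257], [225, 253], [224, 251], [202, 248], [201, 251]]
blue [[178, 171], [180, 174], [219, 181], [215, 176]]
blue [[216, 169], [216, 172], [238, 175], [239, 172], [221, 168]]
((391.0, 240.5), (57.0, 20.0), 90.0) [  6   7  21  58 921]
bin rim [array([ 0.6386, -0.0803,  0.055 ]), array([ 0.4491, -0.0674,  0.055 ]), array([0.4607, 0.0764, 0.055 ]), array([0.6423, 0.059 , 0.055 ])]
lip [0.5812 0.0374 0.1627]
```

View pics/crop2.png

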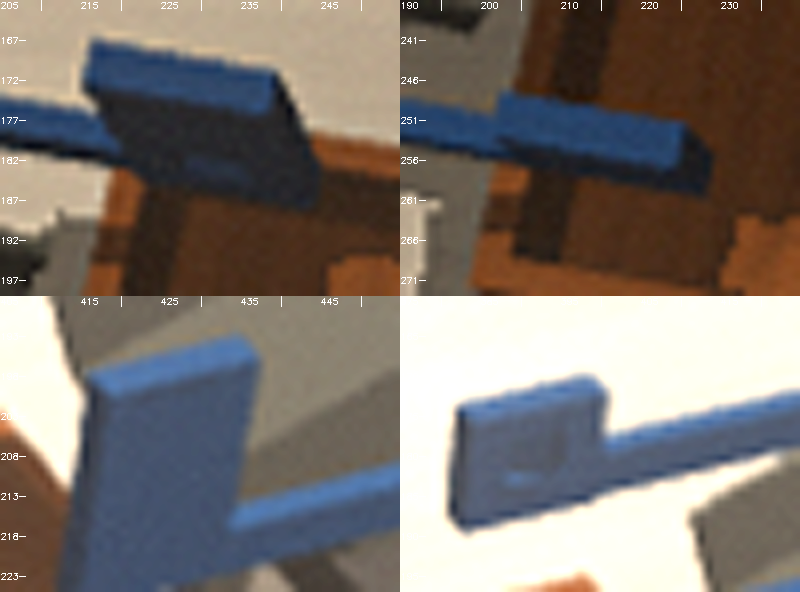

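Run:
```python
from h import *
np.set_printoptions(precision=4,suppress=True)
k=-.44
T=[onz('top',u+k,v+k,z) for u,v,z in((215.5,172.6,.17),(238.5,176,.17),(216.5,166.75,.17),(239.4,170.75,.17),(202.1,247.5,.14),(225.6,251.6,.14),(202.1,252.6,.14),(224,257,.14),(232.3,183,.118))]
for x in T: print(x)
ti=(T[0]+T[1])/2; li=(T[4]+T[5])/2
print('inner mids',ti,li,ti-li,np.linalg.norm((ti-li)[:2]),'yaw of x axis from mids',np.degrees(np.arctan2(*(ti-li)[[1,0]])))
for a,b in((0,1),(2,3),(4,5),(6,7)): d=T[a]-T[b];print('yaw',np.degrees(np.arctan2(-d[0],d[1])),np.linalg.norm(d))
# scene checks
g=lambda x,y,ox,oy:(ox+x/8+k,oy+y/8+k)
print('tall outer L/R top',onz('scene',*g(108,396-296,405,188),.17),onz('scene',*g(245,367-296,405,188),.17))
print('tall inner top',onz('scene',*g(90,376-296,405,188),.17),onz('scene',*g(240,337-296,405,188),.17))
print('low inner top',onz('scene',*g(62,410-296,375,160),.14),onz('scene',*g(203,384-296,375,160),.14))
# chute lower body: lip corner & far
```

```text
[0.6182 0.0439 0.17  ]
[0.6151 0.0049 0.17  ]
[0.6286 0.0435 0.17  ]
[0.6244 0.0044 0.17  ]
[0.4949 0.0581 0.14  ]
[0.4908 0.0179 0.14  ]
[0.4863 0.057  0.14  ]
[0.4815 0.0196 0.14  ]
[0.6187 0.0247 0.118 ]
inner mids [0.6166 0.0244 0.17  ] [0.4929 0.038  0.14  ] [ 0.1238 -0.0136  0.03  ] 0.12450105542643498 yaw of x axis from mids -6.273655043483745
yaw -4.61340770483012 0.03918878530230312
yaw -6.190333805836863 0.03933728785243204
yaw -5.849846677941 0.04037146350300879
yaw -7.2917783172748605 0.03776764215242326
tall outer L/R top [0.6271 0.0029 0.17  ] [0.6327 0.0374 0.17  ]
tall inner top [0.619  0.0038 0.17  ] [0.6227 0.0435 0.17  ]
low inner top [0.488  0.0182 0.14  ] [0.4948 0.0571 0.14  ]
```

```bash
cat >> h.py <<'E'
from scipy.spatial.transform import Rotation as Ro
np.set_printoptions(precision=4,suppress=True)
def row(tgt,yaw):
    s=r.read_state();R=Ro.from_quat(s['eef_rot']);z=R.as_matrix()
    G=Ro.from_matrix(np.c_[[np.cos(yaw),np.sin(yaw),0],[np.sin(yaw),-np.cos(yaw),0],[0,0,-1]])
    print('row cm',(z.T@(np.array(tgt)-s['ee_pos']))*100,'rot',(R.inv()*G).as_rotvec(),'now',s['ee_pos'],'yaw',np.degrees(np.arctan2(z[1,0],z[0,0])),'F',s['ft_force'],'t',s['time'],'w',s['width'],s['grip_force'])
E
python3 -c "
from h import *
row([.5548,-.2677,.13],np.radians(3.6))"
```

```text
row cm [ 44.679  -20.044    9.2076] rot [-0.0012  0.0002  0.247 ] now [ 0.1904 -0.5949  0.2218] yaw 17.751938759428228 F [ 0.5558  1.0455 -0.52  ] t 0.1 w 0.08703926559817549 0.0
```

Roller candidates in the top view are (390,237) on the stand, (450,242) and (388,336). The one on the stand is clearly the largest, and crop1 confirms it (brass end up, at 390,204), so I'm choosing that one. crop2 shows the tall cheek's top at about (227,172) and the low cheek's at about (213,252).

>>> carry_out(steps=[[[1.5,-0.7,0,0,0,0.01],[5,-2.2,0.5,0,0,0.03],[8.5,-3.8,1,0,0,0.05],[12,-5.4,2,0,0,0.07],[15.5,-7,3,0,0,0.09],[19,-8.5,4,0,0,0.11],[22.5,-10.1,5,0,0,0.13],[26,-11.7,6,0,0,0.15],[29.5,-13.2,6.8,0,0,0.17],[33,-14.8,7.5,0,0,0.19],[36.5,-16.4,8.2,0,0,0.21],[39.5,-17.7,8.7,0,0,0.225],[42,-18.8,9,0,0,0.235],[43.8,-19.6,9.2,0,0,0.243],[44.7,-20,9.2,-0.001,0,0.247],[44.7,-20,9.2,-0.001,0,0.247],[44.7,-20,9.2,-0.001,0,0.247]]], hand=-0.4)

```text
time: 1.52
ee_pos: [0.5547, -0.2692, 0.1304]
eef_rot: [1.0, 0.031, -0.0, 0.001]
ft_force: [-0.5, -0.4, -0.2]
width: 0.0605
grip_force: 0.0
```

Run:
```python
from h import *
import cv2
row([.5548,-.2677,.0265],np.radians(3.6))
t=r.camera('top')[:,:,::-1].copy();s=r.camera('scene')[:,:,::-1].copy()
f=lambda im,x,y:cv2.resize(im[y:y+120,x:x+100],(400,480),interpolation=cv2.INTER_CUBIC)
cv2.imwrite('pics/above.png',np.hstack([f(t,345,180),f(s,225,200)]))
```

```text
row cm [ 0.0257 -0.1656 10.3888] rot [0.0013 0.0006 0.0001] now [ 0.5547 -0.2692  0.1304] yaw 3.6055187704548857 F [-0.5324 -0.4285 -0.2007] t 1.5167 w 0.060503181417608125 0.0
```

View pics/above.png

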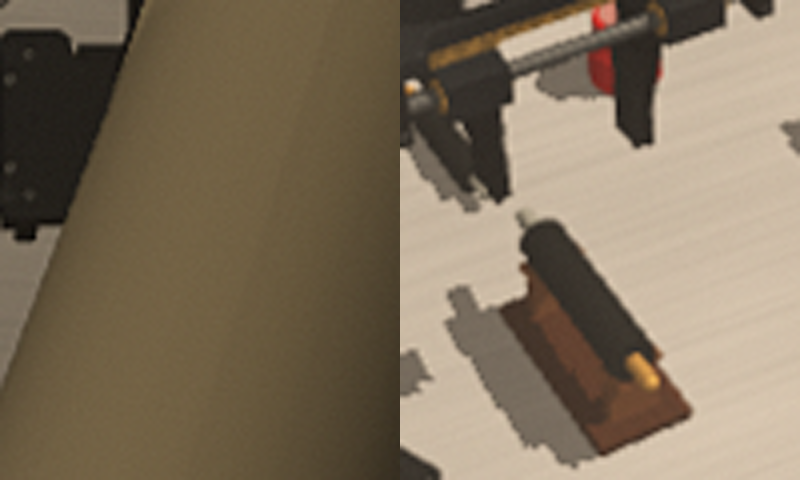

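The roller is undisturbed on its stand (scene crop, brass tip at about (287,293)) and the fingers straddle its line from above. Descending.

>>> carry_out(steps=[[[0,-0.05,0.7,0,0,0],[0,-0.1,2,0,0,0],[0,-0.16,3.5,0.001,0,0],[0,-0.16,5,0.001,0,0],[0,-0.16,6.5,0.001,0,0],[0,-0.16,8,0.001,0,0],[0,-0.16,9.2,0.001,0,0],[0,-0.16,10,0.001,0,0],[0,-0.16,10.3,0.001,0,0],[0,-0.16,10.4,0.001,0,0],[0,-0.16,10.4,0.001,0,0],[0,-0.16,10.4,0.001,0,0]]])

```text
time: 2.62
ee_pos: [0.5558, -0.2673, 0.0273]
eef_rot: [1.0, 0.031, 0.001, 0.0]
ft_force: [-0.4, -0.7, -1.0]
width: 0.0607
grip_force: 0.0
```

>>> carry_out(steps=[[[0,0,0,0,0,0],[0,0,0,0,0,0],[0,0,0,0,0,0],[0,0,0,0,0,0],[0,0,0,0,0,0],[0,0,0,0,0,0],[0,0,0,0,0,0],[0,0,0,0,0,0],[0,0,0,0,0,0],[0,0,0,0,0,0]]], hand=1, squeeze=6)

```text
time: 3.45
ee_pos: [0.5553, -0.2674, 0.0266]
eef_rot: [1.0, 0.031, 0.0, 0.0]
ft_force: [0.5, -2.6, 0.4]
width: 0.0237
grip_force: 6.0
```

>>> carry_out(steps=[[[0,0,0,0,0,0],[0,0,0,0,0,0],[0,0,0,0,0,0],[0,0,-0.1,0,0,0],[0,0,-0.4,0,0,0],[0,0,-1,0,0,0],[0,0,-2,0,0,0],[0,0,-4,0,0,0],[0,0,-6,0,0,0],[0,0,-8,0,0,0],[0,0,-10,0,0,0],[0,0,-12,0,0,0],[0,0,-13.5,0,0,0],[0,0,-14.5,0,0,0],[0,0,-15,0,0,0],[0,0,-15,0,0,0],[0,0,-15,0,0,0]]], squeeze=50)

```text
time: 4.87
ee_pos: [0.555, -0.2668, 0.176]
eef_rot: [1.0, 0.031, -0.0, -0.0]
ft_force: [-0.7, -0.2, -1.9]
width: 0.0229
grip_force: 50.0
```

Run:
```python
from h import *
import cv2
row([.556,.031,.175],np.radians(-6.2))
s=r.camera('scene')[:,:,::-1].copy()
# expected tip pixels if centred and level
st=r.read_state();R=Ro.from_quat(st['eef_rot']).as_matrix();g=st['ee_pos']-.019*R[:,2]
a,b=g+.068*R[:,0],g-.068*R[:,0];print(proj('scene',a),proj('scene',b))
u,v=proj('scene',g).astype(int);x0,y0=u-60,v-50
o=cv2.resize(s[y0:y0+100,x0:x0+120],None,fx=6,fy=6,interpolation=cv2.INTER_CUBIC)
for X in(a,b):
    q=(proj('scene',X)-[x0,y0]+.5)*6;cv2.drawMarker(o,tuple(int(i) for i in q),(0,255,0),0,16,1)
cv2.imwrite('pics/lift.png',o);print(x0,y0)
```

```text
row cm [  1.9779 -29.7187   0.1097] rot [-0.0003  0.0005  0.1712] now [ 0.555  -0.2668  0.176 ] yaw 3.606908022599514 F [-0.6513 -0.2336 -1.9305] t 4.8667 w 0.022905744673160925 49.962712889537215
[283.7508 232.1717] [248.0224 190.0922]
204 160
```

View pics/lift.png

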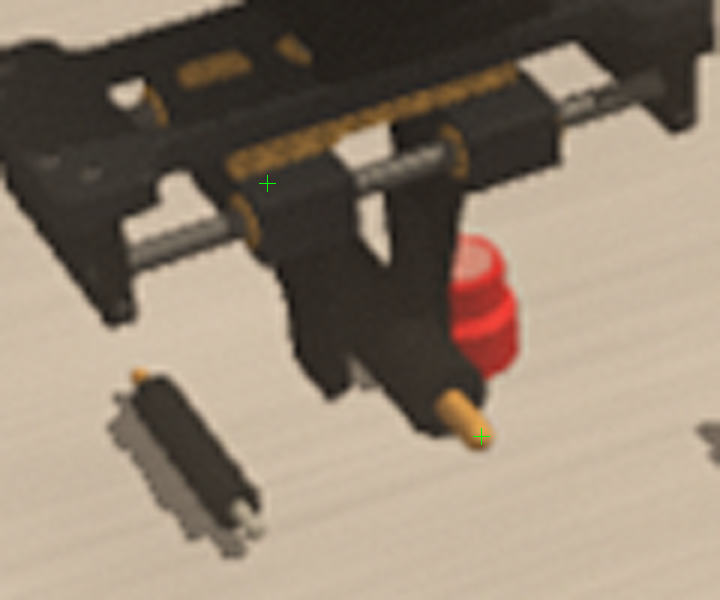

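Lift crop shows the roller level in the grip, with the brass tip at (285,234) against a predicted (284,232). It sits about 2–3 mm towards the plunger at most.

```bash
python3 -c "
from h import *
row([.5411,.0326,.178],np.radians(-6.2))"
```

```text
row cm [  0.5244 -29.9631  -0.2267] rot [-0.0006  0.0013  0.1711] now [ 0.5547 -0.2668  0.1755] yaw 3.602668947137 F [ 0.4515 -0.1978 -3.3049] t 4.9167 w 0.022872689450115388 49.962837221100926
```

>>> carry_out(steps=[[[0,-0.5,-0.2,0,0,0],[0,-1.5,-0.3,0,0,0.005],[0,-3,-0.3,0,0,0.02],[0.1,-5,-0.3,0,0,0.03],[0.1,-7,-0.3,0,0,0.04],[0.2,-9,-0.3,0,0,0.05],[0.2,-11,-0.3,0,0,0.06],[0.2,-13,-0.3,0,0,0.075],[0.3,-15,-0.3,0,0,0.09],[0.3,-17,-0.3,0,0,0.1],[0.3,-19,-0.3,0,0,0.11],[0.4,-21,-0.3,0,0,0.12],[0.4,-23,-0.3,0,0,0.135],[0.4,-25,-0.3,0,0,0.145],[0.5,-27,-0.3,0,0,0.155],[0.5,-28.5,-0.3,0,0,0.165],[0.5,-29.5,-0.3,0,0.001,0.171],[0.5,-30,-0.3,0,0.001,0.171],[0.5,-30,-0.3,0,0.001,0.171],[0.5,-30,-0.3,0,0.001,0.171]]])

```text
time: 6.58
ee_pos: [0.5411, 0.0326, 0.1794]
eef_rot: [0.999, -0.054, 0.0, 0.0]
ft_force: [0.3, -0.6, -1.2]
width: 0.0228
grip_force: 50.0
```

Run:
```python
from h import *
import cv2
row([.5411,.0326,.139],np.radians(-6.2))
s=r.camera('scene')[:,:,::-1].copy();t=r.camera('top')[:,:,::-1].copy()
f=lambda im,x,y,w,h:cv2.resize(im[y:y+h,x:x+w],(400,400),interpolation=cv2.INTER_CUBIC)
cv2.imwrite('pics/over.png',np.hstack([f(s,370,130,90,90),f(t,170,150,120,120)]))
row([.5411,.0326,.139],np.radians(-6.2))
```

```text
row cm [-0.0082  0.0006  4.0407] rot [ 0.0003 -0.0009  0.0004] now [0.5411 0.0326 0.1794] yaw -6.175424427367446 F [ 0.2672 -0.6006 -1.1732] t 6.5833 w 0.0228380925754625 49.96289008297026
row cm [-0.0398 -0.0833  4.0438] rot [ 0.0004 -0.001  -0.0011] now [0.5414 0.0317 0.1794] yaw -6.264974068439421 F [ 0.2572  0.198  -1.8615] t 6.6833 w 0.022593403571765192 49.96272822842002
```

View pics/over.png

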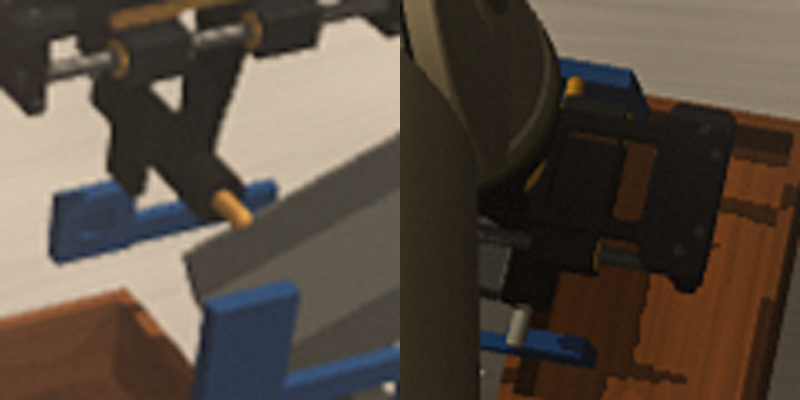

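Both tips are visible from the top: brass at about (222,174) and pin at about (204,253), over the yoke lines. I'll compare them with the prediction.

Run:
```python
from h import *
st=r.read_state();R=Ro.from_quat(st['eef_rot']).as_matrix();g=st['ee_pos']-.019*R[:,2]
a,b=g+.068*R[:,0],g-.068*R[:,0]
print(a,b,R[:,0]);print(proj('top',a),proj('top',b),proj('scene',a))
A=onz('top',222.4,173.6,a[2]);B=onz('top',204.2,253.4,b[2]);print(A,B,(A+B)/2-g,np.linalg.norm(A-B),np.degrees(np.arctan2(*(A-B)[[1,0]])))
```

```text
[0.6089 0.0243 0.1985] [0.4738 0.0392 0.1984] [ 0.994  -0.1091  0.001 ]
[222.8558 172.4836] [203.5126 253.7325] [423.7248 178.9513]
[0.607  0.0249 0.1985] [0.4744 0.0382 0.1984] [-0.0007 -0.0002  0.    ] 0.1333062003501004 -5.733596857368177
```

>>> carry_out(steps=[[[0,0,0.3,0,0,0],[0,0,0.9,0,0,0],[0,0,1.6,0,0,0],[0,0,2.3,0,0,0],[0,0,3,0,0,0],[0,0,3.5,0,0,0],[0,0,3.8,0,0,0],[0,0,4,0,0,0],[0,0,4.05,0,0,0],[0,0,4.05,0,0,0],[0,0,4.05,0,0,0],[0,0,4.05,0,0,0],[0,0,4.05,0,0,0]]])

```text
time: 7.77
ee_pos: [0.5416, 0.0327, 0.1393]
eef_rot: [0.999, -0.054, 0.001, 0.0]
ft_force: [-0.5, -0.2, -2.3]
width: 0.0225
grip_force: 50.0
```

>>> carry_out(steps=[[[0.05,0,0,0,0,0],[0.1,0,0,0,0,0],[0.15,0,0,0,0,0],[0.2,0,0,0,0,0],[0.25,0,0,0,0,0],[0.3,0,0,0,0,0],[0.35,0,0,0,0,0],[0.4,0,0,0,0,0],[0.4,0,0,0,0,0],[0.4,0,0,0,0,0]]])

```text
time: 8.6
ee_pos: [0.5454, 0.0323, 0.139]
eef_rot: [0.999, -0.054, 0.001, -0.0]
ft_force: [0.3, 0.0, -1.9]
width: 0.0227
grip_force: 50.0
```

```bash
cat >> h.py <<'E'
M=np.array([.556,.031]);U=np.array([.9942,-.108]);N=np.array([.108,.9942])
def where():
    s=r.read_state();R=Ro.from_quat(s['eef_rot']).as_matrix();g=s['ee_pos']-.019*R[:,2]
    print('yoke x,y mm',(g[:2]-M)@U*1e3,(g[:2]-M)@N*1e3,'z',g[2]*1e3,'F along x,y,z',s['ft_force'][:2]@U,s['ft_force'][:2]@N,s['ft_force'][2],'axis',R[:,0],'t',s['time'])
E
python3 -c "
from h import *
where()"
```

```text
yoke x,y mm -10.683999946816007 0.12491963422830336 z 158.0365230557471 F along x,y,z 0.3324654030978506 0.06403754493030682 -1.9404446853380537 axis [ 0.9942 -0.108   0.0011] t 8.6
```

>>> carry_out(steps=[[[0.05,0,0,0,0,0],[0.1,0,0,0,0,0],[0.15,0,0,0,0,0],[0.2,0,0,0,0,0],[0.25,0,0,0,0,0],[0.3,0,0,0,0,0],[0.35,0,0,0,0,0],[0.4,0,0,0,0,0],[0.4,0,0,0,0,0],[0.4,0,0,0,0,0]]])

```text
time: 9.43
ee_pos: [0.5492, 0.0319, 0.1389]
eef_rot: [0.999, -0.054, 0.0, 0.0]
ft_force: [-2.3, 0.7, -2.9]
width: 0.0228
grip_force: 50.0
```

>>> carry_out(steps=[[[0.05,0,0,0,0,0],[0.1,0,0,0,0,0],[0.15,0,0,0,0,0],[0.2,0,0,0,0,0],[0.25,0,0,0,0,0],[0.3,0,0,0,0,0],[0.35,0,0,0,0,0],[0.4,0,0,0,0,0],[0.4,0,0,0,0,0],[0.4,0,0,0,0,0]]])

```text
time: 10.27
ee_pos: [0.5533, 0.0314, 0.139]
eef_rot: [0.999, -0.054, 0.0, 0.0]
ft_force: [-3.1, 0.0, -2.5]
width: 0.0232
grip_force: 50.0
```

```bash
python3 -c "
from h import *
where()"
```

```text
yoke x,y mm -2.761885019229056 0.09548512574300848 z 157.99236734285648 F along x,y,z -3.0724432725528974 -0.29464184517755515 -2.5347321068993787 axis [ 0.9942 -0.1079  0.001 ] t 10.2667
```

>>> carry_out(steps=[[[0.07,0,0,0,0,0],[0.14,0,0,0,0,0],[0.21,0,0,0,0,0],[0.28,0,0,0,0,0],[0.35,0,0,0,0,0],[0.42,0,0,0,0,0],[0.49,0,0,0,0,0],[0.56,0,0,0,0,0],[0.63,0,0,0,0,0],[0.7,0,0,0,0,0],[0.7,0,0,0,0,0],[0.7,0,0,0,0,0]]])

```text
time: 11.27
ee_pos: [0.5597, 0.0307, 0.1388]
eef_rot: [0.999, -0.054, -0.0, 0.0]
ft_force: [-6.1, 0.6, -2.4]
width: 0.0228
grip_force: 50.0
```

>>> carry_out(steps=[[[0,0,0,0,0,0]]])

```text
time: 11.35
ee_pos: [0.5597, 0.0307, 0.1388]
eef_rot: [0.999, -0.054, -0.0, 0.0]
ft_force: [-7.3, 0.7, -1.7]
width: 0.023
grip_force: 50.0
```

>>> carry_out(steps=[[[0,0,0,0,0,0]]])

```text
time: 11.43
ee_pos: [0.5597, 0.0307, 0.1388]
eef_rot: [0.999, -0.054, -0.0, 0.0]
ft_force: [-7.4, -0.5, -2.0]
width: 0.0227
grip_force: 50.0
```

```bash
python3 -c "
from h import *
where()"
```

```text
yoke x,y mm 3.734401645444986 0.12269505740345897 z 157.77698486759166 F along x,y,z -7.335296217001265 -1.2977350823533669 -1.9713752383661738 axis [ 0.9942 -0.1079 -0.0003] t 11.4333
```

>>> carry_out(steps=[[[0.04,0,0,0,0,0],[0.08,0,0,0,0,0],[0.12,0,0,0,0,0],[0.16,0,0,0,0,0],[0.2,0,0,0,0,0],[0.24,0,0,0,0,0],[0.28,0,0,0,0,0],[0.28,0,0,0,0,0],[0.28,0,0,0,0,0],[0.28,0,0,0,0,0]]])

```text
time: 12.27
ee_pos: [0.5622, 0.0305, 0.1387]
eef_rot: [0.999, -0.054, -0.0, 0.0]
ft_force: [-8.0, -0.3, -0.9]
width: 0.0228
grip_force: 50.0
```

>>> carry_out(steps=[[[0,0,0,0,0,0]]])

```text
time: 12.35
ee_pos: [0.5622, 0.0304, 0.1387]
eef_rot: [0.999, -0.054, -0.0, 0.0]
ft_force: [-8.1, 1.0, -1.8]
width: 0.0227
grip_force: 50.0
```

>>> carry_out(steps=[[[0,0,0,0,0,0]]])

```text
time: 12.43
ee_pos: [0.5622, 0.0305, 0.1387]
eef_rot: [0.999, -0.054, -0.0, 0.0]
ft_force: [-8.1, 1.7, -1.4]
width: 0.0226
grip_force: 50.0
```

>>> carry_out(steps=[[[0,0,0,0,0,0]]])

```text
time: 12.52
ee_pos: [0.5622, 0.0305, 0.1387]
eef_rot: [0.999, -0.054, -0.0, 0.0]
ft_force: [-8.6, 2.1, -1.8]
width: 0.0225
grip_force: 50.0
```

Run:
```python
from h import *
where()
import cv2
s=r.camera('scene')[:,:,::-1].copy();t=r.camera('top')[:,:,::-1].copy()
f=lambda im,x,y,w,h:cv2.resize(im[y:y+h,x:x+w],(400,400),interpolation=cv2.INTER_CUBIC)
cv2.imwrite('pics/press.png',cv2.convertScaleAbs(np.hstack([f(s,375,150,70,70),f(t,190,160,100,100)]),alpha=1.6))
```

```text
yoke x,y mm 6.247841878785617 0.14345636132666512 z 157.68699217170803 F along x,y,z -8.769726812418414 1.1358663126548127 -1.7892692814531974 axis [ 0.9942 -0.1077 -0.0009] t 12.5167
```

View pics/press.png

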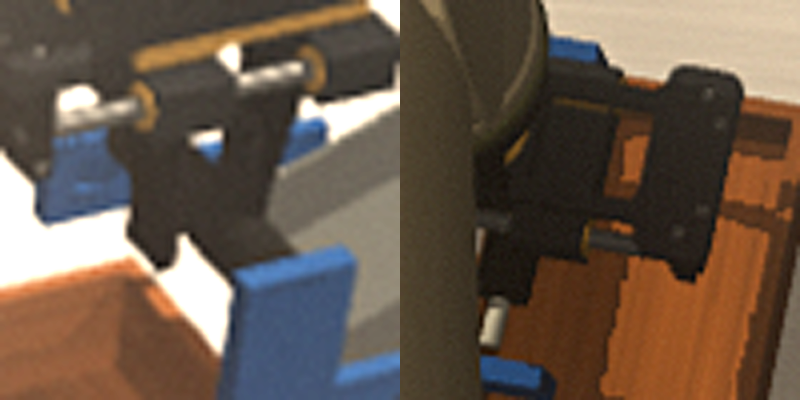

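The pin end has come inboard of the low cheek (top-view px about (211,246)), and the force is about 8.3 N, so the plunger is in about 13.5 mm. Easing down.

>>> carry_out(steps=[[[0.02,0,0.05,0,0,0],[0.03,0,0.15,0,0,0],[0.03,0,0.3,0,0,0],[0.03,0,0.45,0,0,0],[0.03,0,0.6,0,0,0],[0.03,0,0.75,0,0,0],[0.03,0,0.9,0,0,0],[0.03,0,1,0,0,0],[0.03,0,1.05,0,0,0],[0.03,0,1.05,0,0,0],[0.03,0,1.05,0,0,0]]])

```text
time: 13.53
ee_pos: [0.5628, 0.0306, 0.1286]
eef_rot: [0.999, -0.054, -0.0, 0.0]
ft_force: [-8.6, 0.6, 0.7]
width: 0.0229
grip_force: 50.0
```

>>> carry_out(steps=[[[0,0,0.05,0,0,0],[0,0,0.1,0,0,0],[0,0,0.15,0,0,0],[0,0,0.2,0,0,0],[0,0,0.25,0,0,0],[0,0,0.3,0,0,0],[0,0,0.35,0,0,0],[0,0,0.4,0,0,0],[0,0,0.4,0,0,0]]])

```text
time: 14.28
ee_pos: [0.5628, 0.0306, 0.1246]
eef_rot: [0.999, -0.054, -0.0, 0.0]
ft_force: [-8.4, 1.2, 0.9]
width: 0.0231
grip_force: 50.0
```

```bash
python3 -c "
from h import *
where()
print(onz('top',211.4,245.9,.158),'low face',M-.062*U)"
```

```text
yoke x,y mm 6.852679292994429 0.31497817727112615 z 143.55040424253687 F along x,y,z -8.479982695986852 0.2949112439634619 0.8839396904117987 axis [ 0.9942 -0.1077 -0.0001] t 14.2833
[0.4947 0.0378 0.158 ] low face [0.4944 0.0377]
```

>>> carry_out(steps=[[[0,0,0.05,0,0,0],[0,0,0.1,0,0,0],[0,0,0.15,0,0,0],[0,0,0.2,0,0,0],[0,0,0.25,0,0,0],[0,0,0.3,0,0,0]]])

```text
time: 14.78
ee_pos: [0.5629, 0.0305, 0.1216]
eef_rot: [0.999, -0.054, 0.0, 0.0]
ft_force: [-9.1, -0.3, 2.7]
width: 0.0227
grip_force: 50.0
```

>>> carry_out(steps=[[[0,0,0.05,0,0,0],[0,0,0.1,0,0,0],[0,0,0.15,0,0,0],[0,0,0.2,0,0,0],[0,0,0.25,0,0,0],[0,0,0.3,0,0,0]]])

```text
time: 15.28
ee_pos: [0.5629, 0.0305, 0.1186]
eef_rot: [0.999, -0.054, -0.0, 0.0]
ft_force: [-8.2, 1.3, 1.6]
width: 0.0229
grip_force: 50.0
```

```bash
python3 -c "
from h import *
where()"
```

```text
yoke x,y mm 6.905027608455379 0.27284166049700864 z 137.623971303515 F along x,y,z -8.32309672110078 0.4234944015694684 1.590303868016949 axis [ 0.9942 -0.1078 -0.    ] t 15.2833
```

>>> carry_out(steps=[[[0,0,0.05,0,0,0],[0,0,0.1,0,0,0],[0,0,0.16,0,0,0],[0,0,0.22,0,0,0],[0,0,0.28,0,0,0],[0,0,0.34,0,0,0],[0,0,0.4,0,0,0],[0,0,0.46,0,0,0],[0,0,0.52,0,0,0],[0,0,0.58,0,0,0],[0,0,0.64,0,0,0],[0,0,0.7,0,0,0]]])

```text
time: 16.28
ee_pos: [0.5626, 0.0305, 0.1109]
eef_rot: [0.999, -0.054, -0.0, 0.0]
ft_force: [-6.0, 0.1, -3.8]
width: 0.0228
grip_force: 50.0
```

>>> carry_out(steps=[[[0,0,0.05,0,0,0],[0,0,0.1,0,0,0],[0,0,0.16,0,0,0],[0,0,0.22,0,0,0],[0,0,0.28,0,0,0],[0,0,0.34,0,0,0],[0,0,0.4,0,0,0],[0,0,0.46,0,0,0],[0,0,0.52,0,0,0],[0,0,0.55,0,0,0],[0,0,0.55,0,0,0],[0,0,0.55,0,0,0]]])

```text
time: 17.28
ee_pos: [0.5633, 0.0304, 0.1061]
eef_rot: [0.999, -0.054, 0.0, 0.0]
ft_force: [-6.6, 0.7, -0.6]
width: 0.0228
grip_force: 50.0
```

```bash
python3 -c "
from h import *
where()"
```

```text
yoke x,y mm 7.302739439012854 0.22443531464524524 z 125.13487715766425 F along x,y,z -6.620947317987918 0.027051307040448114 -0.6137058418574616 axis [ 0.9942 -0.1079  0.0008] t 17.2833
```

>>> carry_out(steps=[[[-0.04,0,0,0,0,0],[-0.08,0,0,0,0,0],[-0.12,0,0,0,0,0],[-0.16,0,0,0,0,0],[-0.2,0,0,0,0,0],[-0.24,0,0,0,0,0],[-0.28,0,0,0,0,0],[-0.32,0,0,0,0,0],[-0.32,0,0,0,0,0],[-0.32,0,0,0,0,0]]])

```text
time: 18.12
ee_pos: [0.5603, 0.0308, 0.1062]
eef_rot: [0.999, -0.054, 0.001, -0.0]
ft_force: [-4.1, 1.2, 0.1]
width: 0.023
grip_force: 50.0
```

>>> carry_out(steps=[[[-0.04,0,0,0,0,0],[-0.08,0,0,0,0,0],[-0.12,0,0,0,0,0],[-0.16,0,0,0,0,0],[-0.2,0,0,0,0,0],[-0.2,0,0,0,0,0],[-0.2,0,0,0,0,0]]])

```text
time: 18.7
ee_pos: [0.5583, 0.0309, 0.1061]
eef_rot: [0.999, -0.054, 0.001, 0.0]
ft_force: [-4.3, 1.0, -0.2]
width: 0.0231
grip_force: 50.0
```

```bash
python3 -c "
from h import *
where()"
```

```text
yoke x,y mm 2.2954761876903893 0.10018743021228795 z 125.12626184849971 F along x,y,z -4.401568444680864 0.5740828273866942 -0.15433862793607367 axis [ 0.9941 -0.108   0.0013] t 18.7
```

>>> carry_out(steps=[[[-0.03,0,0,0,0,0],[-0.06,0,0,0,0,0],[-0.09,0,0,0,0,0],[-0.12,0,0,0,0,0],[-0.12,0,0,0,0,0],[-0.12,0,0,0,0,0]]])

```text
time: 19.2
ee_pos: [0.5571, 0.031, 0.1061]
eef_rot: [0.999, -0.054, 0.001, 0.0]
ft_force: [-2.5, 0.5, -1.2]
width: 0.023
grip_force: 50.0
```

>>> carry_out(steps=[[[-0.03,0,0,0,0,0],[-0.06,0,0,0,0,0],[-0.08,0,0,0,0,0],[-0.08,0,0,0,0,0],[-0.08,0,0,0,0,0]]])

```text
time: 19.62
ee_pos: [0.5563, 0.0311, 0.1061]
eef_rot: [0.999, -0.054, 0.001, 0.0]
ft_force: [-2.0, 0.2, -0.6]
width: 0.0227
grip_force: 50.0
```

```bash
python3 -c "
from h import *
where()"
```

```text
yoke x,y mm 0.28212747363279134 0.09103463727833523 z 125.07638068816296 F along x,y,z -2.043265956321657 0.0038303104828794343 -0.5839087066087322 axis [ 0.9942 -0.108   0.0012] t 19.6167
```

>>> carry_out(steps=[[[-0.02,0,0,0,0,0],[-0.04,0,0,0,0,0],[-0.06,0,0,0,0,0],[-0.06,0,0,0,0,0],[-0.06,0,0,0,0,0]]])

```text
time: 20.03
ee_pos: [0.5557, 0.0311, 0.1061]
eef_rot: [0.999, -0.054, 0.001, 0.0]
ft_force: [-1.9, 0.5, -0.9]
width: 0.0229
grip_force: 50.0
```

>>> carry_out(steps=[[[-0.02,0,0,0,0,0],[-0.04,0,0,0,0,0],[-0.06,0,0,0,0,0],[-0.06,0,0,0,0,0],[-0.06,0,0,0,0,0]]])

```text
time: 20.45
ee_pos: [0.5553, 0.0312, 0.1061]
eef_rot: [0.999, -0.054, 0.001, -0.0]
ft_force: [0.4, 0.1, -2.0]
width: 0.0228
grip_force: 50.0
```

Run:
```python
from h import *
where()
import cv2
s=r.camera('scene')[:,:,::-1].copy();t=r.camera('top')[:,:,::-1].copy()
f=lambda im,x,y,w,h:cv2.resize(im[y:y+h,x:x+w],(400,400),interpolation=cv2.INTER_CUBIC)
cv2.imwrite('pics/seat.png',cv2.convertScaleAbs(np.hstack([f(s,375,150,70,70),f(t,190,170,90,90)]),alpha=1.7))
```

```text
yoke x,y mm -0.7181544158565569 0.08642133555721462 z 125.10675440943531 F along x,y,z 0.34280393382260566 0.15324016880071786 -2.013555063394 axis [ 0.9941 -0.1081  0.0017] t 20.45
```

View pics/seat.png

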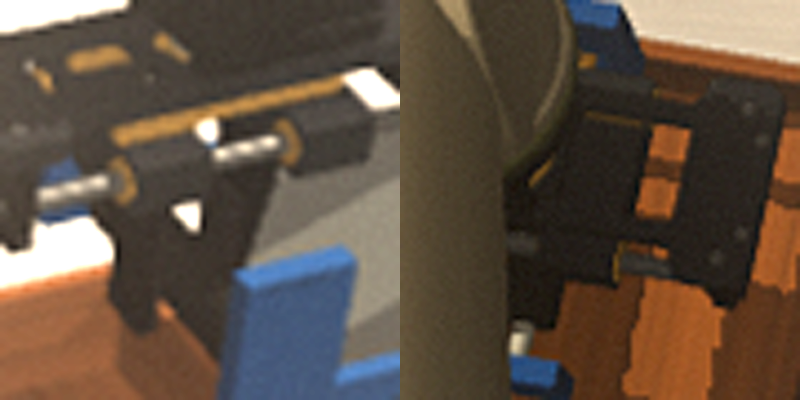

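The pin goes in under the low cheek's top edge (top px about (216,248)) and the brass end reaches the tall cheek. The axial force has dropped to zero, so the pin has bottomed. I'll relax the grip, then open.

>>> carry_out(steps=[[[0,0,0,0,0,0],[0,0,0,0,0,0],[0,0,0,0,0,0],[0,0,0,0,0,0]]], squeeze=4)

```text
time: 20.88
ee_pos: [0.5553, 0.0312, 0.1062]
eef_rot: [0.999, -0.054, 0.001, -0.0]
ft_force: [1.2, -0.1, -1.9]
width: 0.0236
grip_force: 4.0
```

```bash
python3 -c "
from h import *
where()"
```

```text
yoke x,y mm -0.7555804715475617 0.11771021393494846 z 125.18057315901993 F along x,y,z 1.1922183434026759 0.0031058009334969106 -1.8885712531958292 axis [ 0.9941 -0.108   0.0017] t 20.8833
```

>>> carry_out(steps=[[[0,0,0.04,0,0,0],[0,0,0.08,0,0,0],[0,0,0.12,0,0,0],[0,0,0.16,0,0,0],[0,0,0.2,0,0,0],[0,0,0.23,0,0,0],[0,0,0.23,0,0,0],[0,0,0.23,0,0,0]]])

```text
time: 21.55
ee_pos: [0.5553, 0.0312, 0.104]
eef_rot: [0.999, -0.054, 0.001, -0.0]
ft_force: [1.2, 0.6, 2.1]
width: 0.0239
grip_force: 4.0
```

>>> carry_out(steps=[[[0,0,0,0,0,0],[0,0,0,0,0,0],[0,0,0,0,0,0],[0,0,0,0,0,0],[0,0,0,0,0,0],[0,0,0,0,0,0],[0,0,0,0,0,0],[0,0,0,0,0,0]]], hand=-0.15)

```text
time: 22.22
ee_pos: [0.555, 0.0312, 0.1037]
eef_rot: [0.999, -0.054, 0.001, 0.0]
ft_force: [0.5, 0.4, 0.3]
width: 0.0498
grip_force: 0.0
```

```bash
python3 -c "
from h import *
where()"
```

```text
yoke x,y mm -0.9898758125726226 0.1057353319215798 z 122.74767464058448 F along x,y,z 0.48205272833925733 0.45908117569431334 0.26461052877674446 axis [ 0.9941 -0.108   0.0011] t 22.2167
```

Released with the roller resting on the recess floors. Now straight up and away, then a look.

>>> carry_out(steps=[[[0,0,-0.3,0,0,0],[0,0,-1,0,0,0],[0,0,-2,0,0,0],[0,0,-3.5,0,0,0],[0,0,-5.5,0,0,0],[0,0,-8,0,0,0],[0,0,-10.5,0,0,0],[0,0,-13,0,0,0],[0,0,-14,0,0,0],[0,2,-14.5,0,0,0],[0,5,-14.5,0,0,0],[0,8,-14.5,0,0,0],[0,11,-14.5,0,0,0],[0,14,-14.5,0,0,0],[0,17,-14.5,0,0,0],[0,20,-14.5,0,0,0],[0,22,-14.5,0,0,0],[0,23,-14.5,0,0,0],[0,23,-14.5,0,0,0]]])

```text
time: 23.8
ee_pos: [0.5294, -0.1997, 0.2487]
eef_rot: [0.998, -0.056, 0.0, 0.0]
ft_force: [-0.4, 1.1, 0.0]
width: 0.0504
grip_force: 0.0
```

Run:
```python
from h import *
import cv2
s=r.camera('scene')[:,:,::-1].copy();t=r.camera('top')[:,:,::-1].copy()
f=lambda im,x,y,w,h:cv2.resize(im[y:y+h,x:x+w],(400,400),interpolation=cv2.INTER_CUBIC)
cv2.imwrite('pics/done.png',cv2.convertScaleAbs(np.hstack([f(s,370,140,100,100),f(t,170,160,110,110)]),alpha=1.5))
```

```text
(no output)
```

View pics/done.png

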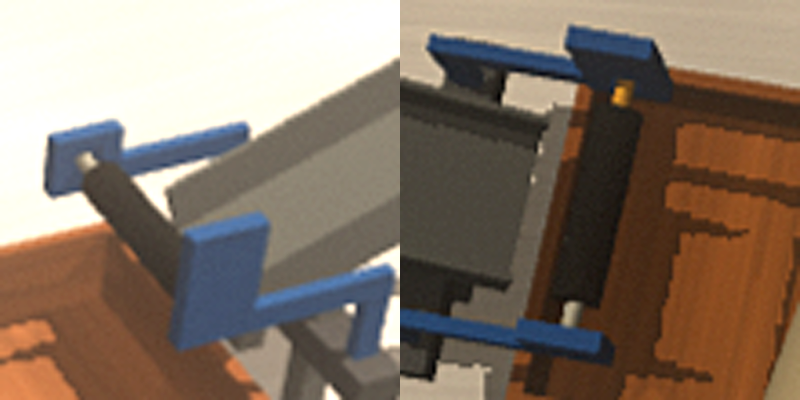

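The roller hangs level between the cheeks: the pin is in the low cheek's recess (scene px about (391,180)) and the brass end is in the tall cheek's (top px about (232,185)). Nothing touches it.

```bash
python3 -c "
from bench import r
print(r.close_job())"
```

```text
the job is handed in; nothing more can be done
None
```

The roller is seated in the yoke with both tips in the cheeks' recesses, released and handed in at about 24 s; the highest force along the plunger in my readings was about 9 N, and I did not touch the light meter, lens hoods or loupe.

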